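# Shut off the airbrush air and snap the dust cap on the free outlet

### The job

Shut off the air on the small airbrush air station: swing the yellow valve lever a quarter turn, from in line with the pipe (open) right round to its closed stop, pointing out to the front. Only then pick up the loose red cap, set it straight over the one bare outlet stud, press it down until it clicks past the catch balls and keep pressing so that it squeezes the rubber washer under it; finish like that, with the fingers still holding the cap pressed down. Leave the jars, cup, tape, brush and bottle where they are.

Things in the scene. Friction and masses are not known exactly. Their poses are not given: they have to be found in the camera images.
- air_station: Airbrush air station, fixed: tray 168 x 325 mm, blue tank (top 80 mm high, 55 to 121 mm behind the outlets), in front of it an aluminium bar along y with three outlets 70 mm apart, valve at y = +0.14, gauge at y = -0.13. Origin: on the worktop under the middle outlet; x to the tank (back), y along the bar to the valve, z up. Place and yaw (within 0.25 rad of straight) vary.
- valve_axis (a point): Point on the upright axis of the valve lever, 63 mm above the worktop, at (0, 0.140) in the station's x, y. An 11 mm copper pipe leaves the valve along +y and bends back to the tank at y = 0.20; its top is 37 mm high at the valve, 53 mm at the tank.
- lever_grip (a point): Centre of the yellow grip of the valve lever, 45 mm from the axis, 63 mm above the worktop. The grip is a rounded bar 46 mm long (22 to 68 mm from the axis), 14 mm wide and 14 mm high (55 to 69 mm above the worktop). It can be pushed sideways with the closed fingertips or pinched.
- air_lever (a joint): Lever angle, rad. 0 = open: it points along the station's +y, in line with the pipe. 1.571 = closed: it points along the station's -x, to the front (turned counter-clockwise seen from above). Solid stops at both ends; in between it drags with about 0.1 N m (2 to 3 N at the grip) and stays where it is left.
- outlet: The bare outlet, at any of the three places on the bar (the other two outlets have fitted red caps: fixed). Origin: centre of its underside, on the bar 46 mm above the worktop; z up. Steel stud 18 mm across, coned from 28 mm up to 10 mm across at its tip 34 mm up. Four sprung balls stand 3 mm out of it, centres 20.5 mm up. At its foot a flange 35 mm across with the washer.
- outlet_seat (a point): On the stud's axis, level with the top of the uncompressed washer (14 mm above the outlet's origin): the cap's origin comes here when snapped on. Pushed down, the cap meets the balls about 10 mm above this, the push rises to about 8 N, then drops as the bead slips under the balls (from about 6 mm above) and they pull the cap down as hard.
- washer: Black rubber washer round the foot of the stud, 33 mm across and 4 mm thick; origin: centre of its underside. It yields 2 mm at most, at about 4 N per mm, and is solid after that.
- snap_cap: Loose red snap cap, about 30 g, mouth down on the worktop. Origin: centre of its mouth, z up to its closed top. 38 mm high; skirt 32 mm across, above 24 mm a fluted solid head 34 mm across (grip here from above). Inside: a bead 3 mm high at the mouth with a 21 mm opening, then a 26 mm bore, 24 mm deep.
- airbrush_rest: Airbrush lying across a steel rest, fixed: foot 72 mm across, airbrush 150 mm long, 110 mm above the worktop; origin: centre of its foot. Keep clear.
- tin_cup: Plain tinned cup, 65 mm across, 59 mm high; origin: centre of its underside. Bystander.
- ink_dropper: Dark red ink bottle with a black nozzle, 32 mm across, 115 mm high; origin: centre of its underside. Bystander.
- black_ink_jar: Small dark ink jar with black lid, 43 mm across, 64 mm high; origin: centre of its underside. Bystander.
- purple_ink_jar: Purple ink jar with black lid, 69 mm across, 83 mm high; origin: centre of its underside. Bystander.
- tape_roll: Roll of cream tape lying flat, 69 mm across, 24 mm high; origin: centre of its underside. Bystander.
- blue_brush: Blue paint brush lying at the front, 248 mm long, 11 mm thick; origin: under its middle. Bystander.

How it is judged:
On the way, in this order (a step that is already met when the one before it is completed fails the run):
1. the valve lever is at its closed stop (value of joint air_lever above 1.45 rad), for 0.2 s.
2. the cap has been picked up and is off the worktop (height (world z) of snap_cap above 0.02 m and contact force between the fingers and snap_cap above 1 N), for 0.2 s.
3. the cap has clicked onto the bare outlet (z of snap_cap in the frame of outlet_seat below 0.0015 m and horizontal distance between snap_cap and outlet_seat below 0.003 m), for 0.1 s.
At the end, for the whole second after the job is handed in: Lever within 0.12 rad of its closed stop. Cap snapped on the bare outlet: mouth at most 0.5 mm above the free washer's top, within 3 mm of the stud's axis, upright within 0.08 rad, at rest. Fingers still on the cap, which presses the washer with over 3 N through the last second (value of joint air_lever above 1.45 rad and z of snap_cap in the frame of outlet_seat below 0.0005 m and horizontal distance between snap_cap and outlet_seat below 0.003 m and angle between snap_cap's own z axis and vertical below 0.08 rad and contact force between snap_cap and washer above 3 N and contact force between the fingers and snap_cap above 3 N and linear speed of snap_cap below 0.02 m/s); the arm keeps its last pose, push and grip.
It fails at once if the cap went onto the outlet before the air was shut off (value of joint air_lever below 1.2 rad and horizontal distance between snap_cap and outlet_seat below 0.01 m and z of snap_cap in the frame of outlet_seat below 0.016 m).
It fails at once if a bystander was moved by more than 30 mm (distance of any of tin_cup, ink_dropper, black_ink_jar, purple_ink_jar, tape_roll, blue_brush from where it was at the start of the episode above 0.03 m).
It also fails if it takes over 64 s, if anything falls off the work surface, if the arm or the gripper's body presses on something with over 40 N, if the wrist force passes 120 N, or if a joint passes its speed limit or range.

### The arm

A 6-joint arm with a two-finger parallel gripper is mounted at the origin on a cart in front of the work surface, level with it; the furniture and walls round the work are solid. World frame = base frame: x ahead of the robot, y to its left, z up, the work surface at z = 0. Lengths are in m, angles in rad, forces in N, time in s.
With the tool pointing down it reaches from about 0.25 to 0.775 m from the base axis. Payload 4 kg.
Tool frame: the origin (TCP) lies at the very end of the fingers, on their centre line; the grasp point (between the pads) lies 19 mm behind it (robot.tcp_to_grasp is the distance from the TCP to the grasp point, in m); z points along the fingers, y is the line along which they close (so a half turn about z gives the same grasp; the last joint's range is limited). The gripper opens to 94 mm and grips with 3 to 60 N. Pads are 16 mm wide; open, the fingers measure 119 mm over their backs; the gripper's body (75 mm by 177 mm) begins 78 mm behind the grasp point.
Start: joints at [-1.412, 0.087, 1.371, -0, 1.684, -0.103], TCP at [0.142, -0.531, 0.206] pointing down, gripper open.
Joint ranges: [-3.1, 3.1], [-0.76, 2.03], [0.27, 2.55], [-1.08, 4.22], [0.17, 2.65], [-2.57, 2.57]. Speed limits (rad/s): [2.79, 2.79, 3.14, 3.14, 3.14, 3.14].

### API

Orientations are given as [roll, pitch, yaw] about the fixed x, y, z axes, in that order (R = Rz(yaw) Ry(pitch) Rx(roll)).
In Python, from bench import robot gives the robot as it stands.
- The arm moves only by the tool tcp_steps, called after ">>>" in YAML: its name, and indented under it one key for each argument. Schema: {"type":"object","properties":{"deltas":{"type":"array","items":{"type":"object","properties":{"finger_gap":{"type":"number"},"d":{"type":"array","items":{"type":"number"},"minItems":3,"maxItems":3},"rz":{"type":"number"}},"additionalProperties":false,"required":["finger_gap"]},"minItems":1,"maxItems":20},"only":{"type":"string"},"quiet":{"type":"boolean"},"lines":{"type":"string"}},"required":["deltas"],"additionalProperties":false}. deltas is a list of rows, 1 to 20 of them, each an object with the fields finger_gap (the finger opening in m), d (a list: dx, dy, dz in mm), rz (a turn about the tool's z in rad); a field left out counts as zero (the opening has to be given); each row shifts and turns the commanded pose from where the row before left it, along the tool's axes as they then stand; what a row does not reach is not made up. A row lasts 1/12 s, in which the tool goes at most 0.0417 m and 0.125 rad, less where a joint would pass 70% of its speed; a pose out of reach is approached as far as the arm can. The fingers move at their own pace and stop on an object; the grip force is fixed at half the most. Time passes only in rows, so rows that do not move let the fingers close. The tool returns the time, the measured TCP pose, the force, the opening and the grip force at its end. only (a regular expression) keeps the lines of the reply that match it, lines (a string "A,B") keeps lines A to B, and quiet returns only ok. Input that does not fit is refused with a message, and nothing moves.
- robot.get_obs(): the state, without advancing time (a new reading comes with each control period).
- robot.snapshot(name): name is "scene" or "top" or "wrist"; returns a dict with "color" (420x560x3 uint8, blue, green, red), "fx", "fy", "cx", "cy" (pixels), "k1" (the pictures are not rectified: a ray, as slopes to the right and down, at radius r is drawn at 1 + k1 r^2 times it, then the intrinsics apply), "extrinsics" (4x4, takes a point from world to camera coordinates). Camera axes: x right, y down, z forward; pixel columns grow to the right and rows downward; lengths in m; the calibration is good to about 2 mm. A picture is of the moment at which its call begins. There is no depth.
- robot.close_job(): hands the job in; it is judged then, once.
The state is a dict: "time": time; "joint_positions": joint angles; "qvel": joint speeds; "joint_torque": joint torques, N m; "tool_pos": TCP position; "ee_rot": TCP orientation; "wrist_force": force on the tool from outside, world axes, zero at the start; "wrist_torque": the same for the moment, N m; "width": finger opening in m; "finger_force": force on a finger pad.
Only numpy, scipy, OpenCV 4.12 (cv2) and the standard library are available. Lean on these libraries where they do the work, as an engineer would, in place of code of your own. Each camera call takes 0.05 s, during which the arm holds its last target. There are 200 camera calls.

## Working session

There is one attempt and no reset: what is moved stays moved. The work goes in short steps, Python scripts to look and compute and a tool call to move; the robot and the scene stay as the last step left them, time stands still between calls to the robot, and variables do not carry over. Pictures are saved under pics/ and viewed, at most 10 in all, crops included, and the job is handed in when it is done.

```bash
ls; mkdir -p pics
```

Create h.py:
```python
from bench import robot
import numpy as np, cv2
def snap(n,f):
    s=robot.snapshot(n); cv2.imwrite('pics/'+f+'.png',s['color']); np.save('pics/'+f+'.npy',{k:v for k,v in s.items()},allow_pickle=True); return s
def load(f): return np.load('pics/'+f+'.npy',allow_pickle=True).item()
def pix(s,P):
    E=np.array(s['extrinsics']); c=np.atleast_2d(P)@E[:3,:3].T+E[:3,3]
    q=c[:,:2]/c[:,2:]; r=(q**2).sum(1,keepdims=True); q=q*(1+s['k1']*r)
    return q*[s['fx'],s['fy']]+[s['cx'],s['cy']]
def w(s,u,v,z):
    d=np.array([(u-s['cx'])/s['fx'],(v-s['cy'])/s['fy']]); q=d.copy()
    for _ in range(30): q=d/(1+s['k1']*(q@q))
    E=np.array(s['extrinsics']); R=E[:3,:3]; o=-R.T@E[:3,3]; d=R.T@np.array([*q,1])
    return o+d*(z-o[2])/d[2]
```

Run:
```python
from h import *
a=snap('scene','s0');b=snap('top','t0')
for s in(a,b):
    E=s['extrinsics'];print(s['fx'],s['k1'],-np.array(E)[:3,:3].T@np.array(E)[:3,3])
print(robot.get_obs())
cv2.imwrite('pics/t0b.png',cv2.resize(b['color'],(800,600),interpolation=cv2.INTER_CUBIC))
cv2.imwrite('pics/s0b.png',cv2.resize(a['color'],(800,600),interpolation=cv2.INTER_CUBIC))
```

```text
bench.py
pics
498.2015305749539 0.04895972122474711 [-0.10917887  0.94471645  1.0070264 ]
405.79783929960087 -0.11743975316251999 [ 0.39876451 -0.04638947  1.4047657 ]
{'time': 0.1, 'joint_positions': array([-1.41209800e+00,  8.79213529e-02,  1.37208590e+00, -2.72109885e-05,
        1.68358468e+00, -1.03073011e-01]), 'qvel': array([-2.64184730e-04, -3.08533056e-03, -2.02591835e-03,  4.08550173e-04,
        2.10465963e-05,  2.26484634e-03]), 'joint_torque': array([ 2.49838689e-03, -3.41251123e+01, -3.03302693e+01,  7.20902905e-02,
        3.03543115e-02, -8.76226204e-05]), 'tool_pos': array([ 0.14225934, -0.53078252,  0.20440795]), 'ee_rot': array([-3.13960121e+00, -1.78805884e-04,  2.61768121e-01]), 'wrist_force': array([-0.15705935,  0.58438468,  1.08848364]), 'wrist_torque': array([-0.0251644 , -0.01974956,  0.01365226]), 'finger_force': 0.0, 'width': 0.09348040390075857}
```

View pics/t0b.png

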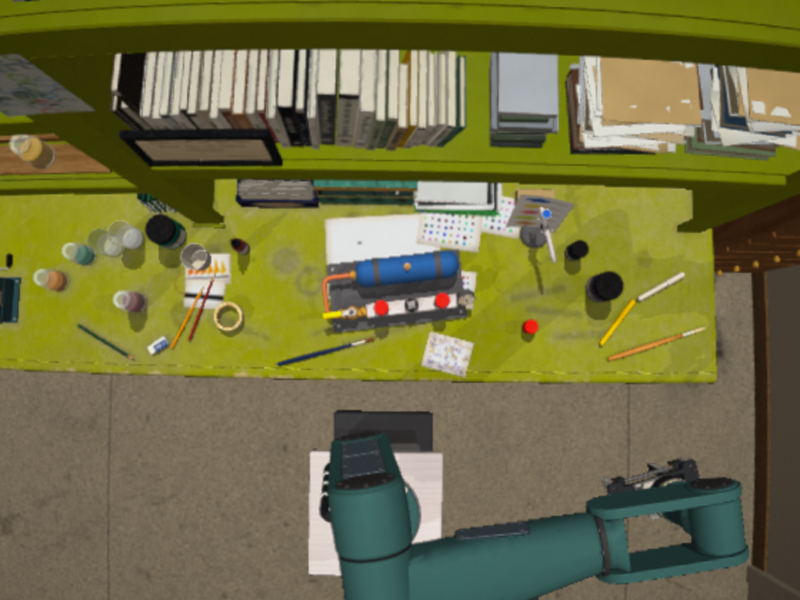

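View pics/s0b.png

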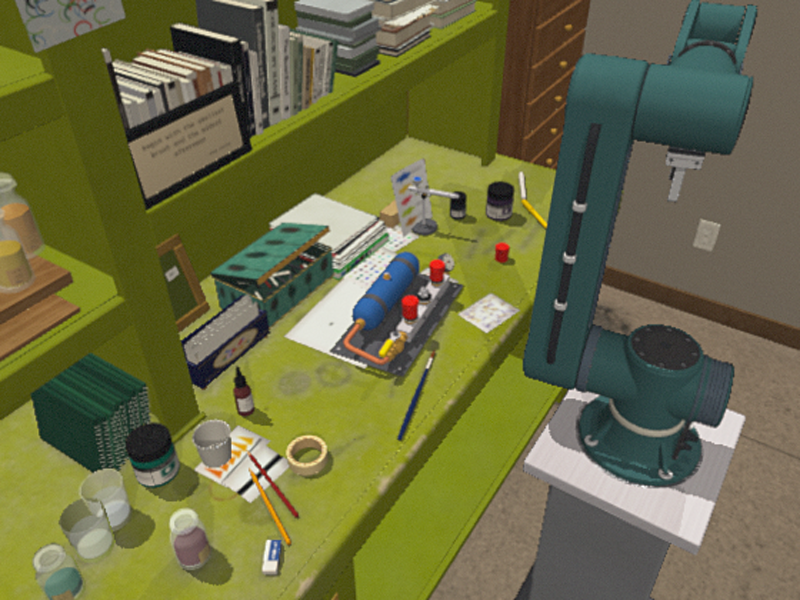

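The top view shows the station with its lever at about (335,315), caps at (381,308) and (442,300), and the bare middle outlet at about (411,305). The loose cap is at (530,327). I'll enlarge these areas.

Run:
```python
from h import *
b=load('t0')['color'];a=load('s0')['color']
# top crop: x 220-380,y 170-240 x5 ; 
c=cv2.resize(b[170:240,220:380],(800,350),interpolation=cv2.INTER_CUBIC)
d=cv2.resize(a[170:270,230:390],(400,250),interpolation=cv2.INTER_CUBIC)
e=cv2.resize(b[205:255,340:420],(400,250),interpolation=cv2.INTER_CUBIC)
cv2.imwrite('pics/c.png',np.vstack([c,np.hstack([d,e])]))
```

```text
(no output)
```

View pics/c.png

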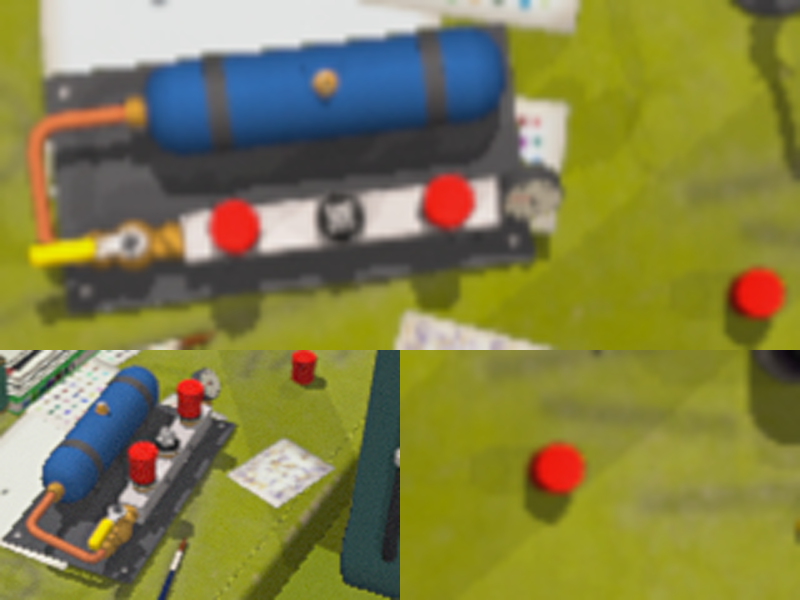

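The crop shows the fitted caps at (235,227) and (449,201), the stud at (341,217), the valve axis at (131,242) and the grip end at (30,256). The loose cap is at (757,293).

Create m.py:
```python
from h import *
s=load('t0');a=load('s0')
def U(x,y): return ((x+.5)/5-.5+220,(y+.5)/5-.5+170)
c1=w(s,*U(235,227),.098);c2=w(s,*U(449,201),.098)
mid=(c1+c2)/2; d=c1-c2; yaw=np.arctan2(-d[0],d[1])
print('caps',c1,c2,np.linalg.norm(d[:2]),'mid',mid,'yaw',yaw)
st=w(s,*U(341,217),.08);va=w(s,*U(131,242),.065);print('stud',st,'valve',va)
print('model valve',mid[:2]+.14*np.array([-np.sin(yaw),np.cos(yaw)]))
cap=w(s,*U(757,293),.038);print('cap',cap)
print('grip end',w(s,*U(30,256),.063))
b=s['color'].astype(int);m=((b[...,2]>150)&(b[...,1]<90)&(b[...,0]<90)).astype(np.uint8)
_,_,S,C=cv2.connectedComponentsWithStats(m)
for k in range(1,len(S)):
    if S[k][4]>20: print('red',C[k],S[k][4])
for n,P in(('cap',[*cap[:2],.038]),('stud',[*mid[:2],.08]),('c1',c1),('c2',c2)): print('scene',n,pix(a,P))
b=a['color'].astype(int);m=((b[...,2]>130)&(b[...,1]<70)&(b[...,0]<70)).astype(np.uint8)
_,_,S,C=cv2.connectedComponentsWithStats(m)
for k in range(1,len(S)):
    if S[k][4]>20: print('red',S[k])
```

```bash
python3 m.py
```

```text
caps [ 0.48907229 -0.00895958  0.098     ] [ 0.5079229  -0.14703209  0.098     ] 0.13935338404297165 mid [ 0.49849759 -0.07799584  0.098     ] yaw 0.13568798670635168
stud [ 0.49789006 -0.07772288  0.08      ] valve [0.48038163 0.06065338 0.065     ]
model valve [0.47955951 0.06071735]
cap [ 0.45334842 -0.36150408  0.038     ]
grip end [0.470179   0.12770498 0.063     ]
red [309.06024096 209.73493976] 83
red [266.53012048 214.91566265] 83
red [371.50666667 228.06666667] 75
scene cap [[352.1105457  172.17234852]]
scene stud [[297.57276069 201.11943591]]
scene c1 [[288.03271117 209.6154827 ]]
scene c2 [[306.6990183  184.01139925]]
red [347 170   9  13  64]
red [301 182  11  15 125]
red [281 206  12  17 155]
red [175 319  33  42  94]
```

Create go.py:
```python
# usage: go.py st|w x y z yaw  (st: station coords, yaw relative) -> delta in present tool axes
import sys; from h import *
from scipy.spatial.transform import Rotation as Ro
O=np.array([.4985,-.078]);Y=.136
def S(x,y): return O+[x*np.cos(Y)-y*np.sin(Y),x*np.sin(Y)+y*np.cos(Y)]
k=sys.argv[1];x,y,z,yaw=map(float,sys.argv[2:6])
if k=='st': x,y=S(x,y);yaw+=Y
o=robot.get_obs();R=Ro.from_euler('xyz',o['ee_rot'])
print('world',x,y,'delta tool',np.round(R.inv().apply(np.array([x,y,z])-o['tool_pos']),4),'turn',round(o['ee_rot'][2]-yaw,3),'rot',o['ee_rot'])
```

```text
(no output)
```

>>> tcp_steps:
  deltas:
    - {"finger_gap": 0, "rz": 0.125}

```text
time: 0.18
tool_pos: [0.1423, -0.5308, 0.2046]
ee_rot: [-3.14, 0.0, 0.135]
wrist_force: [-0.0, -0.5, -0.2]
width: 0.0902
finger_force: 0.0
```

>>> tcp_steps:
  deltas:
    - {"finger_gap": 0}

```text
time: 0.27
tool_pos: [0.1423, -0.531, 0.2048]
ee_rot: [-3.14, 0.0, 0.135]
wrist_force: [-0.1, 0.3, 0.4]
width: 0.0839
finger_force: 0.0
```

```bash
python3 go.py st .03 .18 .15 0
```

```text
world 0.503818381285875 0.1044053585301102 delta tool [ 0.4436 -0.581   0.0555] turn -0.001 rot [-3.14029601e+00  6.37092770e-05  1.34610889e-01]
```

The rows are not in the units I measure in: shifts go in mm. I convert before sending: -0.029 m is -29, 0.022 m is 22.

>>> tcp_steps:
  deltas:
    - {"finger_gap": 0, "d": [22, -29, 0]}
    - {"finger_gap": 0, "d": [22, -29, 0]}
    - {"finger_gap": 0, "d": [22, -29, 0]}
    - {"finger_gap": 0, "d": [22, -29, 0]}
    - {"finger_gap": 0, "d": [22, -29, 0]}
    - {"finger_gap": 0, "d": [22, -29, 0]}
    - {"finger_gap": 0, "d": [22, -29, 0]}
    - {"finger_gap": 0, "d": [22, -29, 0]}
    - {"finger_gap": 0, "d": [22, -29, 0]}
    - {"finger_gap": 0, "d": [22, -29, 0]}
    - {"finger_gap": 0, "d": [22, -29, 0]}
    - {"finger_gap": 0, "d": [22, -29, 0]}
    - {"finger_gap": 0, "d": [22, -29, 0]}
    - {"finger_gap": 0, "d": [22, -29, 0]}
    - {"finger_gap": 0, "d": [22, -29, 0]}
    - {"finger_gap": 0, "d": [22, -29, 0]}
    - {"finger_gap": 0, "d": [22, -29, 0]}
    - {"finger_gap": 0, "d": [22, -29, 0]}
    - {"finger_gap": 0, "d": [22, -29, 0]}
    - {"finger_gap": 0}

```text
time: 1.93
tool_pos: [0.4827, 0.0766, 0.2043]
ee_rot: [-3.139, 0.0, 0.146]
wrist_force: [-0.3, -0.5, 0.2]
width: 0.0005
finger_force: 0.0
```

```bash
python3 go.py st .03 .18 .15 0
```

```text
world 0.503818381285875 0.1044053585301102 delta tool [ 0.025  -0.0243  0.0544] turn 0.01 rot [-3.13875196e+00  4.49017292e-04  1.46327372e-01]
```

Arrive above it, then descend to z = 0.057 behind the grip.

>>> tcp_steps:
  deltas:
    - {"finger_gap": 0, "d": [25, -24, 20], "rz": 0.01}
    - {"finger_gap": 0, "d": [0, 0, 34]}
    - {"finger_gap": 0}
    - {"finger_gap": 0}

```text
time: 2.27
tool_pos: [0.5006, 0.0982, 0.149]
ee_rot: [3.141, 0.007, 0.128]
wrist_force: [-0.1, -0.7, 0.5]
width: 0.0007
finger_force: 0.0
```

```bash
python3 go.py st .03 .18 .057 0
```

Run:
```python
from h import *
snap('scene','s1'); w1=snap('wrist','w1')
a=load('s1')['color']
cv2.imwrite('pics/c1.png',np.hstack([cv2.resize(w1['color'],(400,300)),cv2.resize(a[150:270,220:380],(400,300),interpolation=cv2.INTER_CUBIC)]))
```

```text
world 0.503818381285875 0.1044053585301102 delta tool [ 0.0047 -0.0058  0.0919] turn -0.008 rot [3.1413459  0.00697575 0.12845222]
```

View pics/c1.png

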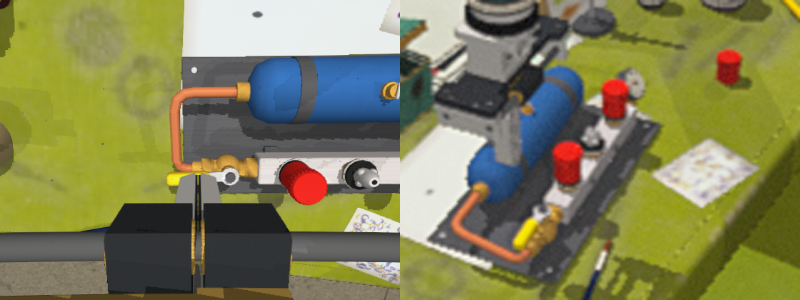

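The wrist view shows the fingertips just behind the lever grip, with the stud in sight. I'll correct and go down.

>>> tcp_steps:
  deltas:
    - {"finger_gap": 0, "d": [6, -4, 30]}
    - {"finger_gap": 0, "d": [0, 0, 30]}
    - {"finger_gap": 0, "d": [0, 0, 20]}
    - {"finger_gap": 0, "d": [0, 0, 12]}
    - {"finger_gap": 0}
    - {"finger_gap": 0}
    - {"finger_gap": 0}

```text
time: 2.95
tool_pos: [0.5101, 0.1033, 0.0622]
ee_rot: [3.141, -0.005, 0.126]
wrist_force: [-0.4, 0.3, 0.8]
width: 0.0004
finger_force: 0.0
```

```bash
python3 go.py st .03 .18 .057 0
```

```text
world 0.503818381285875 0.1044053585301102 delta tool [-0.0061 -0.0019  0.0052] turn -0.01 rot [ 3.14130418 -0.00477721  0.12639844]
```

To row units: -0.01 m is -10, -0.007 m is -7.

>>> tcp_steps:
  deltas:
    - {"finger_gap": 0, "d": [-10, -1, 4]}
    - {"finger_gap": 0, "d": [-10, -1, 0]}
    - {"finger_gap": 0, "d": [-10, -3, 0]}
    - {"finger_gap": 0, "d": [-10, -4, 0]}
    - {"finger_gap": 0, "d": [-9, 0, 0]}
    - {"finger_gap": 0, "d": [-9, 3, 0]}
    - {"finger_gap": 0, "d": [-10, 4, 0]}
    - {"finger_gap": 0, "d": [-7, 6, 0]}
    - {"finger_gap": 0, "d": [-6, 8, 0]}
    - {"finger_gap": 0, "d": [-6, 8, 0]}
    - {"finger_gap": 0}
    - {"finger_gap": 0}

```text
time: 3.95
tool_pos: [0.4234, 0.0724, 0.0552]
ee_rot: [-3.14, 0.002, 0.126]
wrist_force: [0.6, 2.2, 1.7]
width: 0.0007
finger_force: 1.8
```

```bash
python3 go.py st -.052 .157 .057 0
```

```text
world 0.4256939154899162 0.0705000810043905 delta tool [ 0.002   0.0021 -0.0018] turn -0.01 rot [-3.13999393e+00  1.58718393e-03  1.25500274e-01]
```

Now press on in +tool y until the stop pushes back.

>>> tcp_steps:
  deltas:
    - {"finger_gap": 0, "d": [0, 4, 0]}
    - {"finger_gap": 0, "d": [0, 3, 0]}
    - {"finger_gap": 0}
    - {"finger_gap": 0}

```text
time: 4.28
tool_pos: [0.4234, 0.0719, 0.0553]
ee_rot: [-3.127, 0.003, 0.127]
wrist_force: [-3.3, 19.8, 3.9]
width: 0.0004
finger_force: 9.8
```

>>> tcp_steps:
  deltas:
    - {"finger_gap": 0, "d": [0, 3, 0]}
    - {"finger_gap": 0}
    - {"finger_gap": 0}

```text
time: 4.53
tool_pos: [0.4234, 0.0717, 0.0554]
ee_rot: [-3.121, 0.003, 0.128]
wrist_force: [-3.1, 27.0, 5.5]
width: 0.0002
finger_force: 13.3
```

```bash
python3 go.py st -.052 .157 .057 0
```

Run:
```python
from h import *
w1=snap('wrist','w2');s=snap('scene','s2')['color']
cv2.imwrite('pics/c2.png',np.hstack([cv2.resize(w1['color'],(400,300)),cv2.resize(s[150:270,220:380],(400,300),interpolation=cv2.INTER_CUBIC)]))
```

```text
world 0.4256939154899162 0.0705000810043905 delta tool [ 0.0021  0.0015 -0.0016] turn -0.008 rot [-3.12058571e+00  2.52535645e-03  1.27792913e-01]
```

View pics/c2.png

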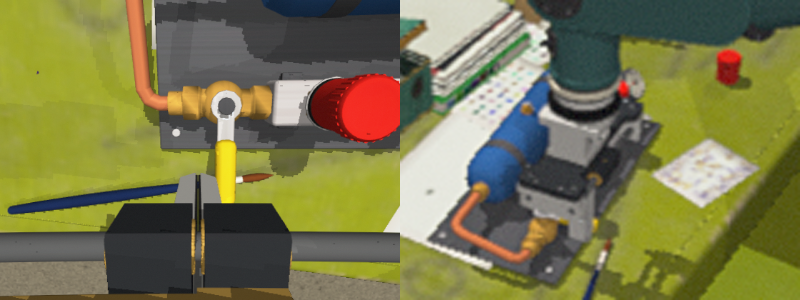

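Lever hard against the closed stop (27 N); the wrist view shows the grip pointing to the front. Back off and rise.

>>> tcp_steps:
  deltas:
    - {"finger_gap": 0, "d": [0, -12, 0]}
    - {"finger_gap": 0, "d": [0, -10, 0]}
    - {"finger_gap": 0, "d": [0, 0, -40]}
    - {"finger_gap": 0, "d": [0, 0, -40]}
    - {"finger_gap": 0.05, "d": [0, 0, -40]}
    - {"finger_gap": 0.05, "d": [0, 0, -30]}
    - {"finger_gap": 0.05}
    - {"finger_gap": 0.05}

```text
time: 5.3
tool_pos: [0.4236, 0.0837, 0.207]
ee_rot: [3.14, -0.003, 0.126]
wrist_force: [0.7, 0.0, -0.7]
width: 0.0237
finger_force: 0.0
```

```bash
python3 go.py w .4533 -.3615 .2 .136
```

Run:
```python
from h import *
s=load('t0')
for u,v in((552,258),(535,235),(546,213)): print(w(s,u*.7,v*.7,.11))
```

```text
world 0.4533 -0.3615 delta tool [-0.0265  0.4454  0.0078] turn -0.01 rot [ 3.13956672e+00 -2.59617521e-03  1.25892598e-01]
[ 0.60581171 -0.39677049  0.11      ]
[ 0.65821662 -0.35811573  0.11      ]
[ 0.71016443 -0.38449351  0.11      ]
```

To row units: 0.032 m is 32.

>>> tcp_steps:
  deltas:
    - {"finger_gap": 0.06, "d": [0, 32, 0], "rz": -0.01}
    - {"finger_gap": 0.06, "d": [0, 32, 0]}
    - {"finger_gap": 0.06, "d": [0, 32, 0]}
    - {"finger_gap": 0.06, "d": [0, 32, 0]}
    - {"finger_gap": 0.06, "d": [0, 32, 0]}
    - {"finger_gap": 0.06}
    - {"finger_gap": 0.06}
    - {"finger_gap": 0.06}

```text
time: 5.97
tool_pos: [0.4432, -0.0736, 0.2034]
ee_rot: [-3.14, 0.004, 0.136]
wrist_force: [0.3, -0.1, -0.1]
width: 0.0599
finger_force: 0.0
```

Run:
```python
from h import *
s=snap('wrist','w3'); print(s['k1'],s['fx'])
cv2.imwrite('pics/w3b.png',cv2.resize(s['color'],(800,600),interpolation=cv2.INTER_CUBIC))
```

```text
0.03407368940114247 370.6848774588966
```

View pics/w3b.png

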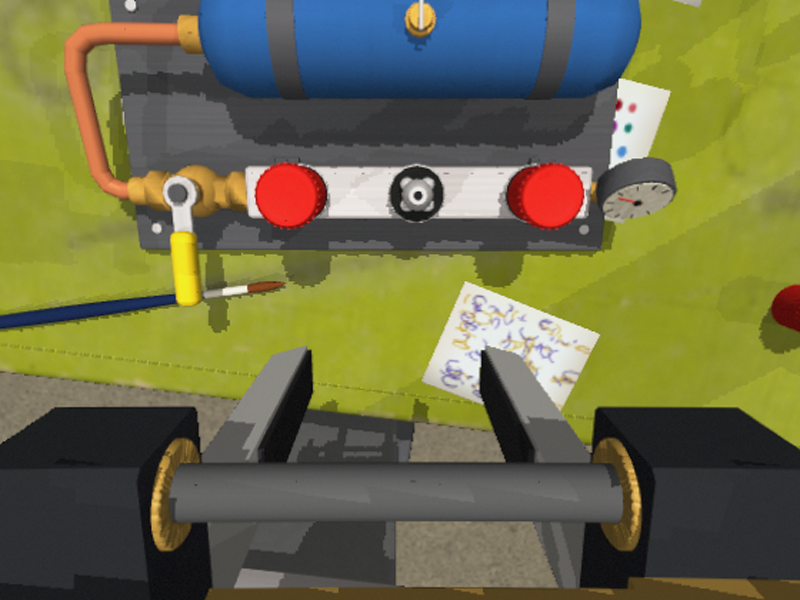

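The lever is closed. The stud tip is at (417.5,194) in the 800-px view, with the washer ring centred at (416.5,193) and the valve axis at (179,193).

Run:
```python
from h import *
s=load('w3')
f=lambda u,v,z:w(s,(u+.5)*.7-.5,(v+.5)*.7-.5,z)
print('tip',f(417.5,194.5,.08),'washer',f(416.5,193.5,.06),'valve',f(179,193,.068),'capL',f(285,195,.098),'capR',f(551,195,.098))
```

```bash
python3 go.py w .4533 -.3615 .2 .136
```

```text
tip [ 0.5016433  -0.07699185  0.08      ] washer [ 0.50143454 -0.07716003  0.06      ] valve [0.48289525 0.05932881 0.068     ] capL [ 0.4924459  -0.00728536  0.098     ] capR [ 0.51140012 -0.14555447  0.098     ]
world 0.4533 -0.3615 delta tool [-0.0298  0.2869  0.0037] turn 0.001 rot [-3.14027094e+00  2.92199298e-03  1.37408858e-01]
```

To row units: 0.032 m is 32, 0.027 m is 27.

>>> tcp_steps:
  deltas:
    - {"finger_gap": 0.06, "d": [0, 32, 0]}
    - {"finger_gap": 0.06, "d": [0, 32, 0]}
    - {"finger_gap": 0.06, "d": [0, 32, 0]}
    - {"finger_gap": 0.06, "d": [0, 32, 0]}
    - {"finger_gap": 0.06, "d": [0, 32, 0]}
    - {"finger_gap": 0.06, "d": [0, 32, 0]}
    - {"finger_gap": 0.06, "d": [-10, 32, 0]}
    - {"finger_gap": 0.06, "d": [-10, 32, 0]}
    - {"finger_gap": 0.06, "d": [-10, 27, 0]}
    - {"finger_gap": 0.06}
    - {"finger_gap": 0.06}
    - {"finger_gap": 0.06}
    - {"finger_gap": 0.06}

```text
time: 7.1
tool_pos: [0.454, -0.3565, 0.2055]
ee_rot: [-3.141, -0.0, 0.139]
wrist_force: [0.3, 0.5, 0.2]
width: 0.0598
finger_force: 0.0
```

```bash
python3 go.py w .4533 -.3615 .1 .136;  python3 go.py w .4533 -.3615 .012 .136
```

Run:
```python
from h import *
s=snap('wrist','w4')
cv2.imwrite('pics/w4b.png',cv2.resize(s['color'],(800,600),interpolation=cv2.INTER_CUBIC))
```

```text
world 0.4533 -0.3615 delta tool [-0.0014  0.0049  0.1055] turn 0.003 rot [-3.14111639e+00 -1.85164353e-04  1.39340959e-01]
world 0.4533 -0.3615 delta tool [-0.0015  0.0049  0.1935] turn 0.003 rot [-3.14111639e+00 -1.85164353e-04  1.39340959e-01]
```

View pics/w4b.png

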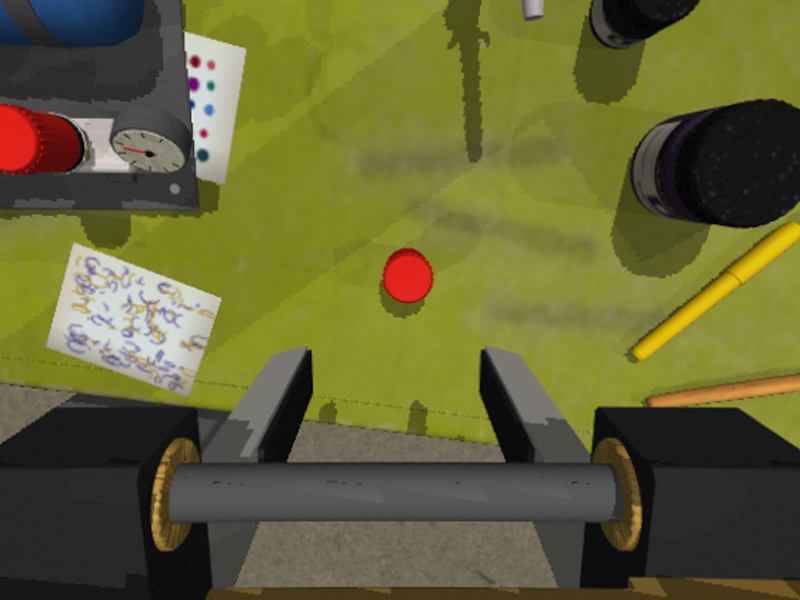

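Run:
```python
from h import *
s=load('w4')
b=s['color'].astype(int);m=((b[...,2]>200)&(b[...,1]<60)&(b[...,0]<60)).astype(np.uint8)
_,_,S,C=cv2.connectedComponentsWithStats(m)
for k in range(1,len(S)):
    if S[k][4]>20: print('red',C[k],S[k],w(s,*C[k],.038))
print(w(s,(408.5+.5)*.7-.5,(277+.5)*.7-.5,.038))
```

```bash
python3 go.py w .455 -.361 .012 .136
```

```text
red [ 9.98020955 97.75669383] [  0  75  25  44 859] [ 0.50833227 -0.11083523  0.038     ]
red [285.22727273 194.60353535] [270 179  32  32 792] [ 0.45671351 -0.36341397  0.038     ]
[ 0.45760701 -0.36383385  0.038     ]
world 0.455 -0.361 delta tool [0.0003 0.0045 0.1937] turn 0.003 rot [-3.14150115e+00 -2.72900632e-04  1.39331833e-01]
```

To row units: 0.006 m is 6, 0.04 m is 40.

>>> tcp_steps:
  deltas:
    - {"finger_gap": 0.06, "d": [0, 6, 30]}
    - {"finger_gap": 0.06, "d": [0, 0, 40]}
    - {"finger_gap": 0.06, "d": [0, 0, 40]}
    - {"finger_gap": 0.06, "d": [0, 0, 35]}
    - {"finger_gap": 0.06}
    - {"finger_gap": 0.06}
    - {"finger_gap": 0.06}

```text
time: 7.73
tool_pos: [0.4556, -0.3648, 0.0631]
ee_rot: [3.138, -0.002, 0.138]
wrist_force: [1.7, 0.4, -0.0]
width: 0.0602
finger_force: 0.0
```

```bash
python3 go.py w .4553 -.3625 .012 .136
```

```text
world 0.4553 -0.3625 delta tool [-0.0001 -0.0025  0.0511] turn 0.002 rot [ 3.13848589e+00 -2.44942593e-03  1.37907527e-01]
```

To row units: 0.02 m is 20, 0.01 m is 10.

>>> tcp_steps:
  deltas:
    - {"finger_gap": 0.06, "d": [0, -2, 20]}
    - {"finger_gap": 0.06, "d": [0, 0, 20]}
    - {"finger_gap": 0.06, "d": [0, 0, 10]}
    - {"finger_gap": 0.06}
    - {"finger_gap": 0.06}

```text
time: 8.15
tool_pos: [0.4548, -0.3632, 0.0124]
ee_rot: [3.139, -0.002, 0.137]
wrist_force: [-0.5, 0.1, -0.3]
width: 0.0601
finger_force: 0.0
```

>>> tcp_steps:
  deltas:
    - {"finger_gap": 0.03}
    - {"finger_gap": 0.03}
    - {"finger_gap": 0.02}
    - {"finger_gap": 0.02}
    - {"finger_gap": 0.0}
    - {"finger_gap": 0}
    - {"finger_gap": 0}
    - {"finger_gap": 0}

```text
time: 8.82
tool_pos: [0.4543, -0.363, 0.0113]
ee_rot: [3.14, -0.001, 0.137]
wrist_force: [-0.1, -0.9, 3.5]
width: 0.0332
finger_force: 30.0
```

To row units: -0.04 m is -40, -0.03 m is -30.

>>> tcp_steps:
  deltas:
    - {"finger_gap": 0, "d": [0, 0, -20]}
    - {"finger_gap": 0, "d": [0, 0, -30]}
    - {"finger_gap": 0, "d": [0, 0, -40]}
    - {"finger_gap": 0, "d": [0, 0, -40]}
    - {"finger_gap": 0, "d": [0, 0, -10]}
    - {"finger_gap": 0}
    - {"finger_gap": 0}

```text
time: 9.4
tool_pos: [0.4537, -0.3622, 0.1497]
ee_rot: [-3.141, 0.0, 0.137]
wrist_force: [-0.4, 0.5, -0.6]
width: 0.033
finger_force: 30.0
```

```bash
python3 go.py w .499 -.0775 .15 .136
```

```text
world 0.499 -0.0775 delta tool [ 8.370e-02 -2.758e-01 -2.000e-04] turn 0.001 rot [-3.14110131e+00  3.55942521e-04  1.36857331e-01]
```

To row units: -0.028 m is -28, -0.027 m is -27.

>>> tcp_steps:
  deltas:
    - {"finger_gap": 0, "d": [8, -27, 0]}
    - {"finger_gap": 0, "d": [8, -27, 0]}
    - {"finger_gap": 0, "d": [8, -27, 0]}
    - {"finger_gap": 0, "d": [8, -27, 0]}
    - {"finger_gap": 0, "d": [8, -27, 0]}
    - {"finger_gap": 0, "d": [8, -28, 0]}
    - {"finger_gap": 0, "d": [9, -28, 0]}
    - {"finger_gap": 0, "d": [9, -28, 0]}
    - {"finger_gap": 0, "d": [9, -28, 0]}
    - {"finger_gap": 0, "d": [9, -28, 0]}
    - {"finger_gap": 0}
    - {"finger_gap": 0}
    - {"finger_gap": 0}

```text
time: 10.48
tool_pos: [0.4982, -0.0786, 0.1479]
ee_rot: [-3.141, 0.005, 0.137]
wrist_force: [-0.4, -0.5, -0.6]
width: 0.0332
finger_force: 30.0
```

```bash
python3 go.py w .499 -.0775 .105 .136
```

```text
world 0.499 -0.0775 delta tool [ 0.0011 -0.0009  0.0429] turn 0.001 rot [-3.1405492   0.00459915  0.13707486]
```

>>> tcp_steps:
  deltas:
    - {"finger_gap": 0, "d": [1, -1, 20]}
    - {"finger_gap": 0, "d": [0, 0, 20]}
    - {"finger_gap": 0, "d": [0, 0, 9]}
    - {"finger_gap": 0}
    - {"finger_gap": 0}
    - {"finger_gap": 0}

```text
time: 10.98
tool_pos: [0.5009, -0.0782, 0.1023]
ee_rot: [3.141, -0.001, 0.136]
wrist_force: [0.9, -0.4, -0.5]
width: 0.0329
finger_force: 30.0
```

```bash
python3 go.py w .499 -.0775 .098 .136
```

Run:
```python
from h import *
a=snap('scene','s5')['color'];b=snap('wrist','w5')['color'];snap('top','t5')
print(pix(load('s5'),[[.4985,-.0775,.08],[.4985,-.0775,.087]]))
cv2.imwrite('pics/c5.png',np.hstack([cv2.resize(a[160:220,270:330],(400,400),interpolation=cv2.INTER_CUBIC),cv2.resize(b[150:290,220:360],(400,400),interpolation=cv2.INTER_CUBIC)]))
```

```text
world 0.499 -0.0775 delta tool [-0.0018 -0.0009  0.0043] turn -0.0 rot [ 3.14092781e+00 -1.15975426e-03  1.35789483e-01]
[[297.48648459 201.20403735]
 [297.52479693 199.37389354]]
```

View pics/c5.png

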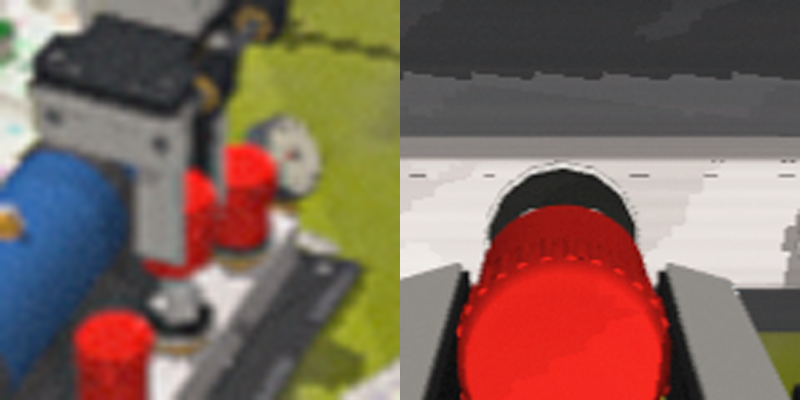

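The right half shows the cap centred on the washer left to right (about 564 against 562.5). The washer's back edge is at row 170 and the flange's at row 163. I'll check the fore-aft alignment with numbers.

Run:
```python
from h import *
s=load('w5');k=140/400
f=lambda u,v,z:w(s,(u-400+.5)*k-.5+220,(v+.5)*k-.5+150,z)
Y=.136;ex=np.array([np.cos(Y),np.sin(Y)])
print('stud by washer',f(562.5,170,.060)[:2]-.0165*ex,'by flange',f(562.5,163,.056)[:2]-.0175*ex)
b=s['color'].astype(int);m=((b[...,2]>200)&(b[...,1]<70)&(b[...,0]<70)).astype(np.uint8);m[:,:230]=0;m[:,340:]=0
zt=.1023-.0113+.038
ys,xs=np.nonzero(m); ys0=ys.max();print('bbox',xs.min(),xs.max(),ys.min(),ys.max())
(c,r)=cv2.minEnclosingCircle(np.c_[xs,ys].astype(np.float32));print(c,r,'cap',w(s,*c,zt))
# skirt back edge at mouth: row 207 crop
print('cap by mouth edge',f(563,207,.091)[:2]-.016*ex, 'tcp',robot.get_obs()['tool_pos'])
```

```text
stud by washer [ 0.50145779 -0.07732322] by flange [ 0.50110208 -0.07736665]
bbox 240 312 240 310
(276.5754699707031, 274.32073974609375) 37.744529724121094 cap [ 0.50440625 -0.07702292  0.129     ]
cap by mouth edge [ 0.50208928 -0.07736967] tcp [ 0.50125765 -0.07781559  0.10281594]
```

To row units: 0.004 m is 4, -0.0017 m is -1.7.

>>> tcp_steps:
  deltas:
    - {"finger_gap": 0, "d": [-1.7, 0, 4]}
    - {"finger_gap": 0, "d": [0, 0, 4]}
    - {"finger_gap": 0}
    - {"finger_gap": 0}

```text
time: 11.47
tool_pos: [0.4984, -0.0775, 0.093]
ee_rot: [-3.141, 0.001, 0.137]
wrist_force: [0.1, 0.2, 0.2]
width: 0.0332
finger_force: 30.0
```

>>> tcp_steps:
  deltas:
    - {"finger_gap": 0, "d": [0, 0, 4]}
    - {"finger_gap": 0, "d": [0, 0, 4]}
    - {"finger_gap": 0}
    - {"finger_gap": 0}

```text
time: 11.8
tool_pos: [0.4984, -0.0775, 0.0849]
ee_rot: [-3.141, 0.001, 0.137]
wrist_force: [0.2, -0.2, -1.2]
width: 0.0332
finger_force: 30.0
```

>>> tcp_steps:
  deltas:
    - {"finger_gap": 0, "d": [0.5, 0, 3]}
    - {"finger_gap": 0, "d": [0, 0, 2]}
    - {"finger_gap": 0}

```text
time: 12.05
tool_pos: [0.4995, -0.0779, 0.0805]
ee_rot: [3.141, -0.0, 0.137]
wrist_force: [0.2, -0.4, 0.0]
width: 0.0334
finger_force: 30.0
```

>>> tcp_steps:
  deltas:
    - {"finger_gap": 0, "d": [0, 0, 3]}
    - {"finger_gap": 0}
    - {"finger_gap": 0}

```text
time: 12.3
tool_pos: [0.5001, -0.078, 0.0789]
ee_rot: [3.14, -0.002, 0.137]
wrist_force: [-1.3, -0.1, 4.6]
width: 0.0333
finger_force: 30.0
```

>>> tcp_steps:
  deltas:
    - {"finger_gap": 0, "d": [0, 0, 3]}
    - {"finger_gap": 0}
    - {"finger_gap": 0}

```text
time: 12.55
tool_pos: [0.4995, -0.0777, 0.0739]
ee_rot: [3.141, -0.001, 0.137]
wrist_force: [1.9, -0.9, -3.4]
width: 0.0331
finger_force: 30.0
```

To row units: 0.002 m is 2.

>>> tcp_steps:
  deltas:
    - {"finger_gap": 0, "d": [0, 0, 2]}
    - {"finger_gap": 0}
    - {"finger_gap": 0}

```text
time: 12.8
tool_pos: [0.4988, -0.0774, 0.0717]
ee_rot: [-3.141, 0.001, 0.137]
wrist_force: [0.5, -0.2, -1.5]
width: 0.0331
finger_force: 30.0
```

>>> tcp_steps:
  deltas:
    - {"finger_gap": 0, "d": [0, 0, 2]}
    - {"finger_gap": 0}
    - {"finger_gap": 0}

```text
time: 13.05
tool_pos: [0.4991, -0.0774, 0.0708]
ee_rot: [-3.141, 0.0, 0.137]
wrist_force: [-1.5, 0.8, 0.6]
width: 0.0332
finger_force: 30.0
```

>>> tcp_steps:
  deltas:
    - {"finger_gap": 0, "d": [0, 0, 1]}
    - {"finger_gap": 0}
    - {"finger_gap": 0}

```text
time: 13.3
tool_pos: [0.4992, -0.0775, 0.0701]
ee_rot: [-3.142, -0.0, 0.137]
wrist_force: [-3.0, -0.3, 4.5]
width: 0.0333
finger_force: 30.0
```

To row units: 0.002 m is 2.

>>> tcp_steps:
  deltas:
    - {"finger_gap": 0, "d": [0, 0, 2]}
    - {"finger_gap": 0}
    - {"finger_gap": 0}
    - {"finger_gap": 0}
    - {"finger_gap": 0}

```text
time: 13.72
tool_pos: [0.4993, -0.0774, 0.0693]
ee_rot: [3.141, -0.001, 0.137]
wrist_force: [-5.1, 2.1, 10.4]
width: 0.0333
finger_force: 30.0
```

>>> tcp_steps:
  deltas:
    - {"finger_gap": 0, "d": [0, 0, 1]}
    - {"finger_gap": 0}
    - {"finger_gap": 0}
    - {"finger_gap": 0}
    - {"finger_gap": 0}
    - {"finger_gap": 0}

```text
time: 14.22
tool_pos: [0.4994, -0.0775, 0.0692]
ee_rot: [3.141, -0.001, 0.137]
wrist_force: [-5.8, 2.6, 14.4]
width: 0.0328
finger_force: 30.0
```

Run:
```python
from h import *
a=snap('scene','s6')['color'];b=snap('wrist','w6')['color']
cv2.imwrite('pics/c6.png',np.hstack([cv2.resize(a[160:230,260:330],(400,400),interpolation=cv2.INTER_CUBIC),cv2.resize(b,(400,400))]))
```

```text
(no output)
```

View pics/c6.png

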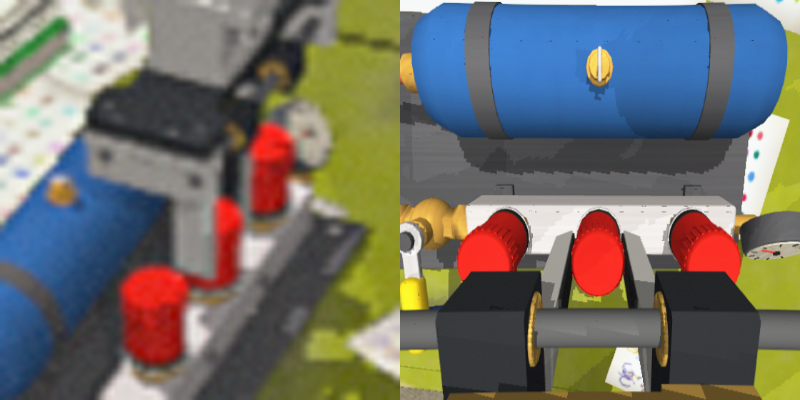

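The cap sits level with its fitted neighbours, the lever still points to the front, and the push is 14 N with the washer squeezed about 2 mm. Handing in.

```bash
python3 -c "
from bench import robot
print(robot.close_job())"
```

```text
the job is handed in; nothing more can be done
None
```

The job is handed in, though no verdict was returned: the air lever is at its closed stop, and the red cap is snapped onto the middle outlet, with the fingers still pressing it onto the washer at about 14 N.

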